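Hang a bracket on a slotted rack and lay the injector in it

ROBOT

A 6-joint arm with a two-finger parallel gripper is mounted at the origin on a cart in front of the work surface, level with it; the furniture and walls round the work are solid. World frame = base frame: x ahead of the robot, y to its left, z up, the work surface at z = 0. Lengths are in m, angles in rad, forces in N, time in s.
With the tool pointing down it reaches from about 0.375 to 0.9 m from the base axis. Payload 3.1 kg.
Tool frame: the origin (TCP) lies midway between the tips of the shut fingers; the grasp point (between the pads) lies 19 mm behind it; z points along the fingers, y is the line along which they close (so a half turn about z gives the same grasp; the last joint's range is limited). The gripper opens to 85 mm and grips with 20 to 120 N. Pads are 22 mm wide; open, the fingers measure 114 mm over their backs; the gripper's body (76 mm by 85 mm) begins 54 mm behind the grasp point. The pads swing forward as they close: fully open they stand 13 mm farther back than shut.
Start: joints at [-1.304, 0.527, 1.433, -0, 1.181, -0.178], TCP at [0.27, -0.564, 0.231] pointing down, gripper open.
Joint ranges: [-3.08, 3.08], [-0.75, 2.2], [0.22, 2.44], [-1.43, 4.57], [0, 2.65], [-2.85, 2.85]. Speed limits (rad/s): [2.79, 2.79, 3.14, 3.14, 3.14, 3.14].

INTERFACE

Orientations are given as a unit quaternion [x, y, z, w].
In Python, from station import manip gives the robot as it stands.
- The arm moves only by the tool step_arm, never from a script. Its argument "targets" is text: rows parted by semicolons, each of 4 numbers parted by spaces: the shift along the tool's x, y, z in mm, then the turn about the tool's z in degrees. A call has 1 to 12 rows; each row is the pose to reach, as a shift and turn from the pose commanded when the call began, along the tool's axes at that moment; what a row does not reach only later rows make up. A row lasts 1/10 s, in which the tool goes at most 50 mm and 8.59 degrees, less where a joint would pass 70% of its speed; a pose out of reach is approached as far as the arm can. A call with a gripper value outside its range is refused whole. "gripper" is the closure, from 0 (fully open) to 1 (shut), set as the call begins (left out, the last holds). The fingers move at their own pace and stop on an object; "squeeze" is the grip in N (left out, the last holds). Time passes only in rows, so rows that repeat a pose let the fingers close. It gives the time, the measured TCP pose, the force, the opening and the grip force at its end, in the units of the state.
- manip.sense(): the state, without advancing time (a new reading comes with each control period).
- manip.snapshot(name): name is "scene" or "top" or "wrist"; returns the picture (400x640x3 uint8, red, green, blue); there is no depth.
- manip.get_calibration(name): a dict with "fov_y" (degrees; the focal length in pixels is half the picture's height over the tangent of half this angle, whatever the lens; pixels are square), "cx", "cy" (the principal point, pixels), "extrinsics" (4x4, takes a point from camera to world coordinates); the wrist camera has in their place "tool_from_camera" (4x4, takes a point from camera to tool coordinates, whose origin is the TCP and whose axes are the flange's). Camera axes: x right, y down, z forward; pixel columns grow to the right and rows downward; lengths in m; the calibration is good to about 2 mm. The wrist camera is an equidistant fisheye: a pixel r from the principal point sees the ray r / f radians off the axis. A picture is of the moment at which its call begins: read the wrist's pose just before it. get_calibration takes no time and is no camera call.
- manip.sign_off(): hands the job in; it is judged then, once.
Trained networks look in the newest picture that a camera, given by its name, has taken for a name from the list of things; names that differ only in an ending like _2 or _b are one class to them, and where a whole thing is asked for, a point or a joint stands for the part that bears it (a point fixed in the world has none). Each returns a list of dicts, best first, with "p" (0 to 1); they miss things now and then, are a little off and sometimes report something else, mostly with a low value. They report only what shows in the picture. A call takes as long as a camera call. They do not tell look-alikes from the thing itself.
- manip.recognise(camera, query): "position" ([column, row] in pixels, amid what is visible of it).
- manip.masks_of(camera, query): "pixels" (400x640 bool, what is visible of it) and "position" ([column, row] in pixels, amid what is visible of it).
- manip.mark_of(camera, query): "position" ([column, row] in pixels: a listed point, or the origin of a listed thing).
The state is a dict: "t": time; "q": joint angles; "qd": joint speeds; "tau": joint torques, N m; "tcp_pos": TCP position; "tool_rot": TCP orientation; "force": force on the tool from outside, world axes, zero at the start; "ft_torque": the same for the moment, N m; "finger_gap": opening from 0.0 (shut) to 1.0 (fully open); "gripper_force": force on a finger pad.
Only numpy, scipy, OpenCV 4.12 (cv2) and the standard library are available. Lean on these libraries where they do the work, as an engineer would, in place of code of your own. Each camera call takes 0.05 s, during which the arm holds its last target. There are 200 camera calls.

TASK

Hang the loose aluminium bracket on the slotted rack: hook its four tabs into the two upper rows of slots, then push it straight down until it is fully home and the rack's sprung catch has snapped out above the bracket's lower edge. Then gently lay the loose injector across the bracket's two notches, about centred and the same side up as it lies now. The slots' exact height is not known, so find them by feel and never ram or force the bracket against the rack, and leave the other things on the bench where they are.

Things in the scene. Friction and masses are not known exactly. Their poses are not given: they have to be found in the camera images.
- rack: Dark steel foot, 110x170x12 mm, fixed to the bench, with two sockets (48 mm high) holding a frame of two grey slotted posts, 28 mm wide, 104 mm apart (y = +-52 mm), nominally 182 mm high, with a low cross-bar behind. Origin: bench level, midway between the posts, in the plane of their front faces; -x points out of the fronts to where the bracket comes from, y left along them, z up.
- home (a point): Where the bracket's origin comes to lie when locked, axes parallel to the rack's: (0,0,90) mm in the rack's frame, NOMINAL. The frame was set in its sockets by hand: posts, slots and catch together stand up to 10 mm higher or lower than nominal (square and level). This offset is not measured: find it by touch or by eye.
- slots (a point): Middle between the posts at the nominal height of the lower ends of the top row of slots: (0,0,146) mm in the rack's frame. Each post has 3 slots, 9 mm wide, 25 mm high, pitch 40 mm downward; faces 4 mm thick, hollow behind; 8 mm of post above the top slot. Between the posts 76 mm clear, nothing above the catch's guide (nominally 111 mm over the bench). The frame's offset applies.
- catch (a joint): Sprung steel nose, 16 mm wide, mid cross-bar, sticking out 6 mm before the posts' front plane; flat underside nominally 96 mm up, sloped upper side to 104 mm. Value in m: 0 sprung out, about 0.006 pushed back by the bracket's lower band (spring 0 to 6.5 N). Pushing the bracket down past it takes about 5 to 12 N; it snaps out to 0 above the band once the bracket is fully down.
- bracket: Loose aluminium bracket, 0.3 kg, 130 mm wide, 72 high, standing on the bench. Origin: underside, mid width, in the plane of the back plate's rear face; +x points out of the rear (toward the rack when hung), y along the width, z up. Plate 5 mm, with a window 50 mm wide, 5 to 48 mm up, over a 5 mm lower band. Side gussets at y = +-62.5 mm, 5 mm thick, reach to x = -77 mm.
- tabs (a point): On the bracket's rear face, mid width, at the height of the bottoms of the upper necks: (0,0,56) mm in the bracket's frame. 4 tabs at y = +-52 mm, 5 mm thick; necks 8 mm high (bottoms 16 and 56 mm up), 5.8 mm long, then noses 5 mm thick hanging 14 mm below the necks; ends at x = 10.8 mm. They enter the slots with the bracket 14 to 17 mm above its locked height, then drop.
- grip_rail (a point): Middle of the top edge of the bracket's grip rail, the place to grip it from above: rail 10 mm thick in x, 130 mm long in y, 24 mm high, open below it over the middle 50 mm. At (-5,0,72) mm in the bracket's frame, axes as the bracket's.
- cradle (a point): Middle between the floors of the two notches in the tops of the gussets, where the middle of the injector's underside comes to lie. At (-47,0,46) mm in the bracket's frame, axes as the bracket's. Notch floors about 28 mm long in x between sloped sides that rise 20 mm; 120 mm clear in y between the gussets, 37 mm in x from here to the grip rail.
- injector: Loose diesel injector lying on the bench, 207 mm long, body 20 mm wide and 20 mm high where it is gripped, about 0.36 kg. Origin: underside, middle of its length; x along its length, z up. In the bracket it lies along the bracket's y, either way round.
- nozzle_rack: Bystander: light metal block, 38 x 140 x 64 mm, with nozzles standing in it. Origin: middle of the underside.
- shim_ring: Bystander: black ring, 40 mm across, 12 mm high, lying flat. Origin: middle of the underside.
- hex_key: Bystander: black hex key, 125 mm long, lying flat. Origin: middle of the underside.
- sleeve: Bystander: short black sleeve, 30 mm across, 36 mm high, standing. Origin: middle of the underside.
Things that resemble listed ones, but are neither listed nor needed, are in the scene too. Of the things that look like the bracket, the larger one is meant.

How it is judged:
On the way, in this order (a step that is already met when the one before it is completed fails the run):
1. the bracket, hooked in, rides over the catch and pushes it back (value of joint catch above 0.002 m and x of bracket in the frame of rack between -0.006 and 0.004 m).
2. the bracket hangs fully home, with the catch sprung out above its lower band (x of bracket in the frame of rack between -0.005 and 0.004 m and y of bracket in the frame of rack between -0.006 and 0.006 m and z of bracket in the frame of rack between 0.078 and 0.102 m and angle between bracket's own z axis and vertical below 0.1 rad and value of joint catch below 0.001 m), for 0.2 s.
3. the injector lies across both notches of the locked bracket (all of step 2 and x of injector in the frame of cradle between -0.008 and 0.008 m and y of injector in the frame of cradle between -0.03 and 0.03 m and z of injector in the frame of cradle between -0.005 and 0.007 m and angle between the x axis of injector and the y axis of bracket, either way round below 0.12 rad), for 0.2 s.
At the end, for the whole second after the job is handed in: The bracket hangs locked on the rack (x within 5 mm, y within 6 mm, z 78 to 102 mm in the rack's frame, upright within 0.1 rad, catch within 1 mm of fully out); the injector rests in both notches, within 8 mm across, 30 mm along and 7 mm in height of the cradle point, parallel within 0.12 rad (all of step 3 and linear speed of each of injector, bracket below 0.02 m/s); the robot touches nothing.
It fails at once if the bracket is forced against the rack (more than 45 N) (contact force between bracket and rack above 45 N).
It fails at once if the injector is knocked against the bracket (more than 60 N) (contact force between injector and bracket above 60 N).
It fails at once if a bystander (nozzle block, ring, hex key or sleeve) is moved by more than 30 mm (distance of any of nozzle_rack, shim_ring, hex_key, sleeve from where it was at the start of the episode above 0.03 m).
It also fails if it takes over 72 s, if anything falls off the work surface, if the arm or the gripper's body presses on something with over 40 N, if the wrist force passes 120 N, or if a joint passes its speed limit or range.

## Working session

There is one attempt and no reset: what is moved stays moved. The work goes in short steps, Python scripts to look and compute and a tool call to move; the robot and the scene stay as the last step left them, time stands still between calls to the robot, and variables do not carry over. Pictures are saved under pics/ and viewed, at most 10 in all, crops included, and the job is handed in when it is done.

Besides the shell and the picture viewer there is one more tool, called after ">>>" by a JSON object that holds its "method" and its "body", one argument or row to a line. step_arm: Moves the arm, as the interface text tells. Its arguments: {"type":"object","properties":{"targets":{"type":"string"},"gripper":{"type":"number"},"squeeze":{"type":"number"}},"required":["targets"]}

```bash
mkdir -p pics
cat > h.py <<'E'
import numpy as np, cv2
from station import manip
from scipy.spatial.transform import Rotation as R
def cal(n):
    c=manip.get_calibration(n); f=200/np.tan(np.radians(c['fov_y'])/2); return c,f
def ray(n,px,st=None):
    c,f=cal(n); u=(px[0]-c['cx']); v=(px[1]-c['cy'])
    if n=='wrist':
        st=st or manip.sense(); T=np.eye(4); T[:3,:3]=R.from_quat(st['tool_rot']).as_matrix(); T[:3,3]=st['tcp_pos']
        E=T@np.array(c['tool_from_camera']); r=np.hypot(u,v); a=r/f
        d=np.array([u/r*np.sin(a),v/r*np.sin(a),np.cos(a)]) if r>0 else np.array([0,0,1.])
    else:
        E=np.array(c['extrinsics']); d=np.array([u/f,v/f,1.])
    d=E[:3,:3]@d; return E[:3,3],d/np.linalg.norm(d)
def onz(n,px,z,st=None):
    o,d=ray(n,px,st); return o+d*(z-o[2])/d[2]
def proj(n,p):
    c,f=cal(n); E=np.linalg.inv(np.array(c['extrinsics'])); q=E[:3,:3]@np.array(p)+E[:3,3]
    return np.array([c['cx']+f*q[0]/q[2],c['cy']+f*q[1]/q[2]])
def tri(a,b):
    (o1,d1),(o2,d2)=a,b; A=np.stack([d1,-d2],1); s=np.linalg.lstsq(A,o2-o1,rcond=None)[0]
    p,q=o1+d1*s[0],o2+d2*s[1]; return (p+q)/2,np.linalg.norm(p-q)
def save(im,f): cv2.imwrite(f,cv2.cvtColor(im,cv2.COLOR_RGB2BGR))
E
python3 - <<'E'
from h import *
np.set_printoptions(precision=3,suppress=True)
ims=[]
for n in ['scene','top']:
    im=manip.snapshot(n); ims.append(im); save(im,f'pics/{n}.png')
    c,f=cal(n); print(n,f,np.array(c['extrinsics']).tolist())
for n in ['scene','top']:
    for q in ['rack','bracket','injector','nozzle_rack','shim_ring','hex_key','sleeve']:
        for r in manip.recognise(n,q)[:3]: print(n,q,np.round(r['p'],2),np.round(r['position']))
    for q in ['home','slots','tabs','grip_rail','cradle','bracket','injector','rack']:
        for r in manip.mark_of(n,q)[:3]: print('mark',n,q,np.round(r['p'],2),np.round(r['position'],1))
print(manip.sense())
E
```

```text
scene 403.8796360098976 [[-0.8108621716841969, -0.3999972260279386, 0.42720575569805, 0.1208994574450974], [-0.5852041721128075, 0.546424971403868, -0.5991292244316292, 0.535172064491361], [0.006214134964047118, -0.7358138146272032, -0.677155384480115, 0.7860801133371593], [0.0, 0.0, 0.0, 1.0]]
top 392.50486395594913 [[-0.003653758747382804, -0.9986600085933688, 0.051622061982340206, 0.4723182010679422], [-0.9999756662753543, 0.003955606489196603, 0.005746306158228108, -0.09733083172897777], [-0.005942802720719267, -0.05159981020890749, -0.9986501603075159, 1.2442159575804843], [0.0, 0.0, 0.0, 1.0]]
scene rack 0.69 [280. 254.]
scene bracket 0.95 [348. 231.]
scene bracket 0.77 [389. 193.]
scene injector 0.56 [381. 149.]
scene nozzle_rack 0.9 [249. 326.]
scene nozzle_rack 0.27 [283. 254.]
scene nozzle_rack 0.15 [384. 194.]
scene shim_ring 0.47 [312. 194.]
scene hex_key 0.34 [312. 189.]
scene sleeve 0.48 [204. 288.]
mark scene home 0.89 [291.2 241.9]
mark scene slots 0.7 [289.1 228.6]
mark scene slots 0.68 [384.4 156.6]
mark scene tabs 0.9 [351.7 220.3]
mark scene tabs 0.75 [378.4 187.3
[... 847 characters left out ...]
5 222.3]
mark top cradle 0.86 [365.7 232.9]
mark top cradle 0.67 [310.8 212.7]
mark top bracket 0.61 [359.2 218.2]
mark top bracket 0.44 [314.4 221.1]
mark top injector 0.81 [419.2 197.4]
mark top injector 0.68 [366.3 233.7]
mark top rack 0.75 [260.2 207.4]
{'t': 1.6, 'q': array([-1.303,  0.527,  1.433,  0.   ,  1.181, -0.178]), 'qd': array([ 0.   , -0.001, -0.   ,  0.001,  0.001,  0.001]), 'tau': array([  0.002, -44.231, -17.841,  -0.   ,   0.001,  -0.   ]), 'tcp_pos': array([ 0.27 , -0.564,  0.231]), 'tool_rot': array([0.975, 0.221, 0.   , 0.   ]), 'force': array([-0.259, -0.303,  0.566]), 'ft_torque': array([ 0.05 ,  0.031, -0.096]), 'gripper_force': 0.0, 'finger_gap': 0.9982697876130724}
```

View pics/scene.png

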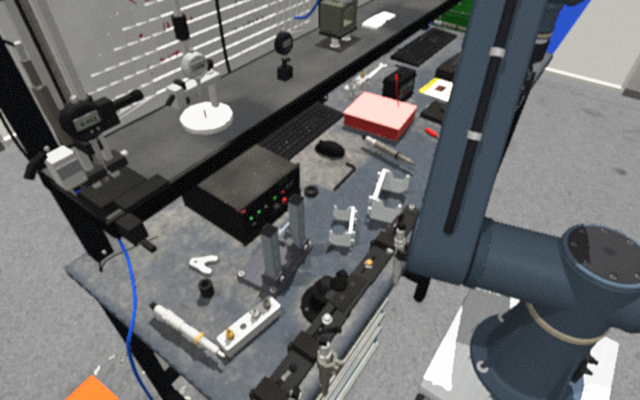

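View pics/top.png

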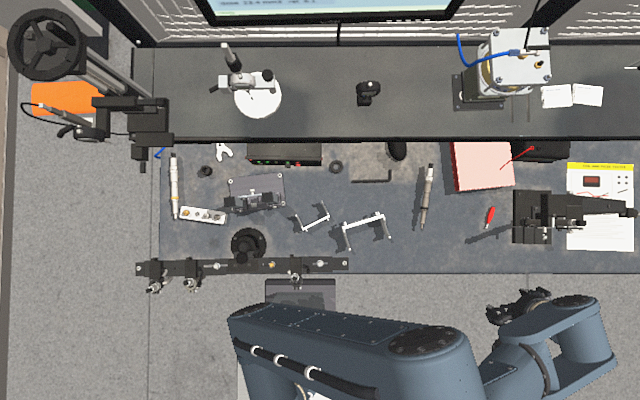

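The scene view shows two brackets, at (349,231) and (389,193). The top view shows them at (314,220) and (363,222). The rack is at top (258,195). The injector candidates are top (425,197) and (173,190). Next I'll check these in an enlarged crop with world measurements.

Run:
```python
from h import *
np.set_printoptions(precision=3,suppress=True)
im=manip.snapshot('top')
a=cv2.resize(im[140:262,225:455],None,fx=3.4,fy=3.4,interpolation=cv2.INTER_CUBIC)
b=cv2.resize(im[145:240,155:235],None,fx=2,fy=2,interpolation=cv2.INTER_CUBIC)
out=np.zeros((600,790,3),np.uint8); out[:a.shape[0],:782]=a[:,:790]; 
out[a.shape[0]:a.shape[0]+b.shape[0]][:,:b.shape[1]]=b[:600-a.shape[0]]
save(out,'pics/crop1.png')
for q in ['bracket','injector','rack','hex_key','shim_ring','sleeve','nozzle_rack']:
    for r in manip.masks_of('top',q)[:3]:
        m=r['pixels'].astype(np.uint8); pts=np.argwhere(m)[:,::-1].astype(np.float32)
        if len(pts)<5: continue
        rc=cv2.minAreaRect(pts); print(q,np.round(r['p'],2),r['position'],rc, onz('top',rc[0],0.01))
def T(a,b): return tri(ray('scene',a),ray('top',b))
print('rail',T((379.6,183.9),(361.2,221)),'small',T((347.2,217.6),(316.5,222.3)))
print('tabs',T((378.4,187.3),(360.6,222)))
print('slots',T((289.1,228.6),(251.3,206.2)),'home',T((291.2,241.9),(257,205.2)),'rack',T((294.4,267.7),(260.2,207.4)))
print('inj',T((385.2,155.2),(419.2,197.4)))
```

```text
bracket 0.59 [367.6, 219.8] ((365.44842529296875, 230.23487854003906), (28.515090942382812, 45.21849060058594), 72.6459732055664) [ 0.437 -0.244  0.01 ]
bracket 0.45 [380.9, 181.3] ((373.5530090332031, 179.79083251953125), (10.063409805297852, 38.86189270019531), 74.47589111328125) [ 0.596 -0.271  0.01 ]
injector 0.72 [427.4, 190.1] ((426.1839599609375, 193.9058380126953), (7.297735691070557, 60.75078201293945), 6.581944942474365) [ 0.55  -0.436  0.01 ]
rack 0.88 [256.9, 191.8] ((253.6036376953125, 192.4329376220703), (35.66938400268555, 60.95820999145508), 83.6598129272461) [0.557 0.107 0.01 ]
hex_key 0.61 [385.4, 181.5] ((373.6509704589844, 179.52830505371094), (9.3405179977417, 38.59831619262695), 74.05460357666016) [ 0.597 -0.272  0.01 ]
shim_ring 0.44 [335.1, 163.9] ((335.95001220703125, 165.65000915527344), (11.067971229553223, 12.649109840393066), 18.434947967529297) [ 0.641 -0.153  0.01 ]
sleeve 0.41 [204.9, 169.9] ((206.0, 169.5), (9.0, 10.0), 90.0) [0.631 0.258 0.01 ]
nozzle_rack 0.69 [202.6, 214.5] ((203.52650451660156, 214.3092498779297), (46.96583557128906, 12.683802604675293), 7.907163143157959) [0.489 0.264 0.01 ]
nozzle_rack 0.58 [372.7, 216.1] ((365.0606994628906, 222.77685546875), (47.57137680053711, 23.264169692993164), 3.9004933834075928) [ 0.46  -0.243  0.01 ]
rail (array([ 0.466, -0.225,  0.071]), np.float64(0.0014928680950766432)) small (array([ 0.469, -0.087,  0.053]), np.float64(0.015096569367915228))
tabs (array([ 0.465, -0.223,  0.061]), np.float64(0.0029147273045290545))
slots (array([0.512, 0.093, 0.144]), np.float64(0.006244460665169453)) home (array([0.516, 0.085, 0.09 ]), np.float64(0.005052947365715957)) rack (array([0.511, 0.088, 0.002]), np.float64(0.001787465312114693))
inj (array([ 0.541, -0.41 ,  0.021]), np.float64(0.004796106225824902))
```

View pics/crop1.png

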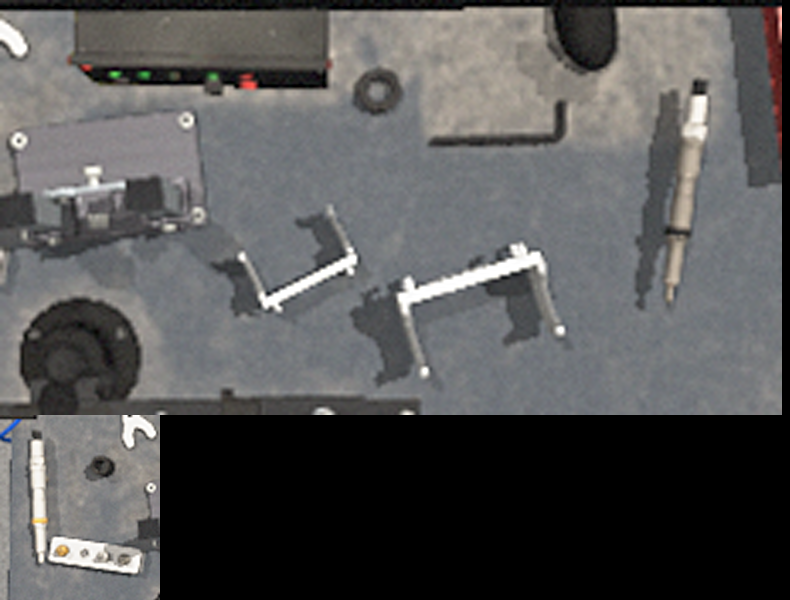

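The larger bracket (crop 470,277; rail about 132 mm against about 98 mm) is the one meant, and its tabs face +x. For the injector, the top (425,197) one is what the network reports. I'll check its look-alike at (173,190) by wrist view later. Now I'll move over the bracket.

>>> {"method": "step_arm", "body": {
  "targets": "0 0 -40 0;323 -221 -40 -80;323 -221 -40 -80;323 -221 -40 -80;323 -221 -40 -80;323 -221 -40 -80;323 -221 -40 -80;323 -221 -40 -80;323 -221 -40 -80;323 -221 -40 -80;323 -221 -40 -80;323 -221 -40 -80",
  "gripper": 0,
  "squeeze": 80
}}

```text
t: 3.2
tcp_pos: [0.4659, -0.2247, 0.2715]
tool_rot: [0.605, 0.797, -0.0, 0.0]
force: [-0.2, -0.5, -0.7]
finger_gap: 1.002
gripper_force: 0.0
```

Run:
```python
from h import *
np.set_printoptions(precision=3,suppress=True)
st=manip.sense(); print(st['tcp_pos'],st['tool_rot'],R.from_quat(st['tool_rot']).as_matrix())
c,f=cal('wrist'); print(f,c['cx'],c['cy'],np.array(c['tool_from_camera']))
im=manip.snapshot('wrist'); save(im,'pics/w1.png')
for q,z in [('grip_rail',.072),('tabs',.056),('cradle',.046),('bracket',0),('injector',0),('home',.09),('slots',.146),('rack',0)]:
    for r in manip.mark_of('wrist',q)[:3]: print(q,np.round(r['p'],2),np.round(r['position'],1),onz('wrist',r['position'],z,st))
```

```text
[ 0.466 -0.225  0.271] [ 0.605  0.797 -0.     0.   ] [[-0.269  0.963  0.   ]
 [ 0.963  0.269 -0.   ]
 [-0.     0.    -1.   ]]
309.70691628693146 317.12032758842236 199.41529689087608 [[-0.001 -0.961 -0.277  0.07 ]
 [ 1.    -0.001 -0.     0.001]
 [-0.    -0.277  0.961 -0.142]
 [ 0.     0.     0.     1.   ]]
grip_rail 0.87 [347.7  61.4] [ 0.465 -0.093  0.072]
grip_rail 0.81 [321.  178.2] [ 0.472 -0.227  0.072]
tabs 0.68 [343.7  61.4] [ 0.461 -0.092  0.056]
tabs 0.62 [320.3 174.7] [ 0.471 -0.227  0.056]
bracket 0.89 [321.8 168.2] [ 0.474 -0.228  0.   ]
bracket 0.57 [340.1  65.9] [ 0.46  -0.089  0.   ]
injector 0.77 [326.2 298.6] [ 0.538 -0.427  0.   ]
```

View pics/w1.png

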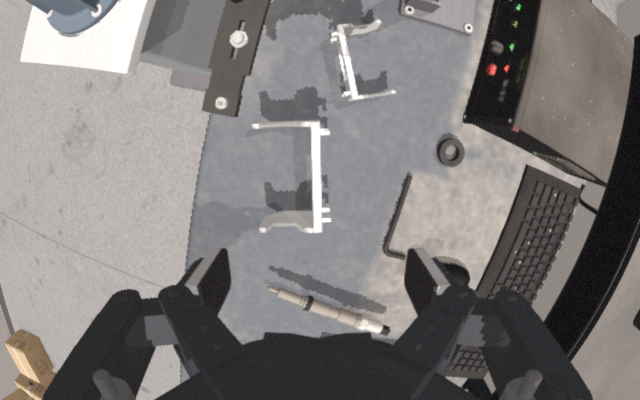

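The wrist view shows the large bracket with its rail from (317,122) to (317,232) and tab ends at (327,130) and (328,213). The injector runs from (270,290) to (388,330).

Run:
```python
from h import *
np.set_printoptions(precision=4,suppress=True)
st=manip.sense(); im=manip.snapshot('wrist')
g=cv2.cvtColor(im,cv2.COLOR_RGB2GRAY)
crop=cv2.resize(im[100:250,240:350],None,fx=4,fy=4,interpolation=cv2.INTER_CUBIC); save(crop,'pics/w1c.png')
for r in (128,140,150,160,170,180,190,200,215,225):
    s=g[r,300:335].astype(int); b=np.where(s>200)[0]; print(r,300+b.min() if len(b) else None,300+b.max() if len(b) else None)
for c in (314,316,318,320):
    b=np.where(g[105:245,c]>200)[0]; print(c,105+b.min(),105+b.max())
```

```text
128 311 324
140 311 320
150 312 320
160 312 321
170 312 321
180 313 321
190 313 321
200 314 321
215 314 322
225 314 322
314 121 231
316 121 232
318 121 232
320 127 231
```

View pics/w1c.png

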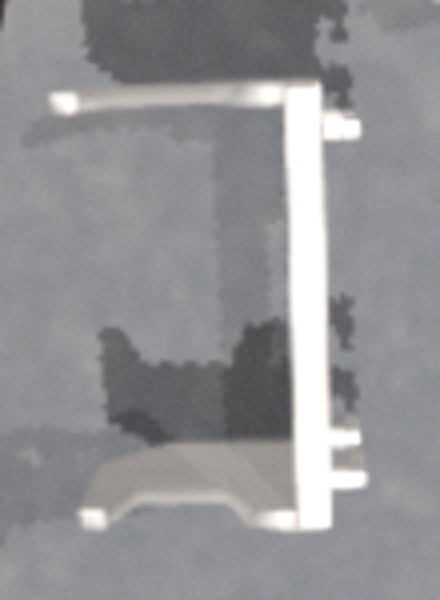

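The crop shows the rail's top-face end centres at about (315.9,120.8) and (318.2,232), with the tabs on the +x side.

Run:
```python
from h import *
np.set_printoptions(precision=4,suppress=True)
st=manip.sense(); M=R.from_quat(st['tool_rot']).as_matrix()
a=onz('wrist',(315.9,120.8),.072,st);b=onz('wrist',(318.2,232),.072,st)
d=a-b; print(a,b,np.linalg.norm(d),'yaw of bracket',np.degrees(np.arctan2(-d[0],d[1])),'tool y ang',np.degrees(np.arctan2(M[1,1],M[0,1])))
m=(a+b)/2; print(m,'tool shift mm',M.T@(m-st['tcp_pos'])*1000)
# rack in top and scene: foot corners, posts
im=manip.snapshot('top'); save(cv2.resize(im[160:225,215:300],None,fx=9,fy=9,interpolation=cv2.INTER_CUBIC),'pics/rk.png')
```

```text
[ 0.4488 -0.1673  0.072 ] [ 0.4858 -0.2915  0.072 ] 0.12959980911567892 yaw of bracket 16.598316145789962 tool y ang 15.504790256043986
[ 0.4673 -0.2294  0.072 ] tool shift mm [ -4.3044   0.6539 199.2768]
```

View pics/rk.png

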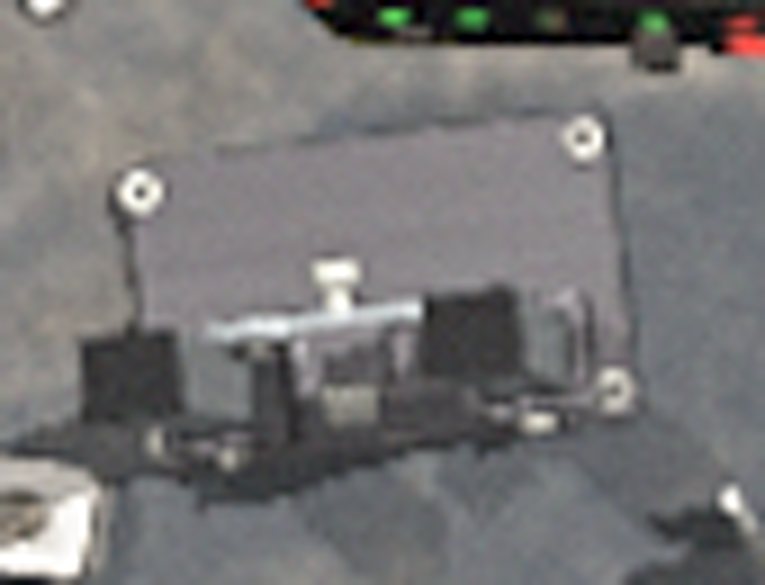

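The crop shows the rack foot's screws at (138,192), (582,138) and (612,388). I've got the rail's centre, so next is descending and gripping.

>>> {"method": "step_arm", "body": {
  "targets": "-4.3 0.7 40 -1.1;-4.3 0.7 80 -1.1;-4.3 0.7 120 -1.1;-4.3 0.7 160 -1.1;-4.3 0.7 190 -1.1;-4.3 0.7 210 -1.1;-4.3 0.7 222 -1.1;-4.3 0.7 228 -1.1;-4.3 0.7 228 -1.1"
}}

```text
t: 4.65
tcp_pos: [0.4676, -0.2293, 0.0431]
tool_rot: [0.597, 0.802, 0.0, -0.0]
force: [-0.8, -0.4, 0.7]
finger_gap: 1.005
gripper_force: 0.0
```

>>> {"method": "step_arm", "body": {
  "targets": "0 0 0 0;0 0 0 0;0 0 0 0;0 0 0 0;0 0 0 0;0 0 0 0;0 0 0 0;0 0 0 0",
  "gripper": 1,
  "squeeze": 90
}}

```text
t: 5.45
tcp_pos: [0.4672, -0.2293, 0.0438]
tool_rot: [0.597, 0.802, -0.0, -0.0]
force: [-1.8, -1.0, 6.1]
finger_gap: 0.097
gripper_force: 88.9
```

>>> {"method": "step_arm", "body": {
  "targets": "0 0 -20 0;0 0 -60 0;0 0 -110 0;0 0 -160 0;50 10 -210 0;100 20 -210 2;150 35 -210 4;200 50 -210 6;250 60 -210 8;280 68 -210 9;301 71 -210 9.4;301 71 -210 9.4"
}}

```text
t: 6.65
tcp_pos: [0.4472, 0.0829, 0.2525]
tool_rot: [0.659, 0.752, -0.0, -0.002]
force: [-0.6, -1.1, -3.4]
finger_gap: 0.096
gripper_force: 88.2
```

Run:
```python
from h import *
np.set_printoptions(precision=4,suppress=True)
st=manip.sense(); print(st['tcp_pos'],st['force'],st['finger_gap'])
im=manip.snapshot('wrist'); save(cv2.resize(im[0:300,200:600],None,fx=2,fy=2),'pics/w2.png')
for q,z in [('home',.09),('slots',.146),('rack',0),('grip_rail',st['tcp_pos'][2]+.028),('tabs',st['tcp_pos'][2]+.012)]:
    for r in manip.mark_of('wrist',q)[:3]: print(q,np.round(r['p'],2),np.round(r['position'],1),onz('wrist',r['position'],z,st))
```

```text
[0.4472 0.0829 0.2525] [-0.6364 -1.096  -3.4002] 0.09640237094198122
home 0.78 [384.9 182.5] [0.5164 0.0923 0.09  ]
home 0.37 [415.2 324.2] [ 0.5965 -0.0836  0.09  ]
slots 0.77 [401.  195.4] [0.5184 0.0941 0.146 ]
rack 0.78 [375.6 167.8] [0.5232 0.0924 0.    ]
rack 0.45 [414.4 323.7] [ 0.6412 -0.1521  0.    ]
grip_rail 0.68 [319.3 284.1] [0.449  0.0822 0.2805]
tabs 0.77 [328.2 262.8] [0.453  0.0847 0.2645]
```

View pics/w2.png

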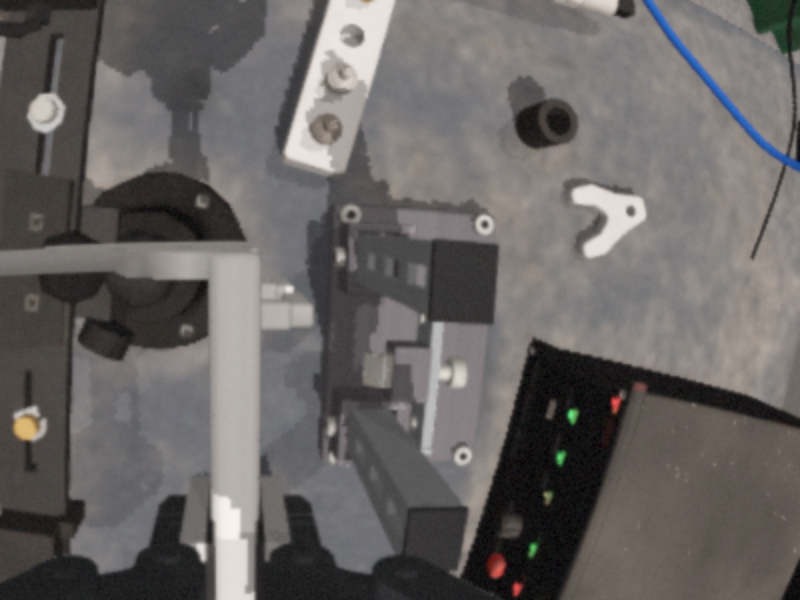

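The wrist view shows the left post's top face at crop (433,240), (497,243), (493,323), (430,320). The right post's inner top corners are at (408,507) and (467,510), and the held rail's far end is at (210–258,250). I'll fit the rack pose and frame height to these.

Run:
```python
from h import *
from scipy.optimize import least_squares
np.set_printoptions(precision=4,suppress=True)
st=manip.sense(); im=manip.snapshot('wrist'); g=cv2.cvtColor(im,cv2.COLOR_RGB2GRAY)
cr=np.array([(433,240),(430,320),(497,243),(493,323),(408,507),(467,510),(258,249),(211,254)],np.float32)/2+[200,0]
p=cv2.cornerSubPix(g,cr.astype(np.float32).reshape(-1,1,2),(4,4),(-1,-1),(3,50,.01)).reshape(-1,2)
print(np.hstack([cr,p]))
c,f=cal('wrist'); T=np.eye(4); T[:3,:3]=R.from_quat(st['tool_rot']).as_matrix(); T[:3,3]=st['tcp_pos']; E=np.linalg.inv(T@np.array(c['tool_from_camera']))
def pw(P):
    q=E[:3,:3]@P+E[:3,3]; r=np.hypot(q[0],q[1]); a=np.arctan2(r,q[2]); return np.array([c['cx'],c['cy']])+f*a*q[:2]/r
def res(v,pp):
    x,y,w,H,d=v; out=[]
    for (lx,ly),u in zip([(0,.066),(0,.038),(d,.066),(d,.038),(0,-.038),(d,-.038)],pp):
        out.append(pw(np.array([x+lx*np.cos(w)-ly*np.sin(w),y+lx*np.sin(w)+ly*np.cos(w),H]))-u)
    return np.concatenate(out)
for pp in (cr[:6],p[:6]):
    s=least_squares(res,[.515,.09,.12,.182,.02],args=(pp,)); print(s.x,'yaw',np.degrees(s.x[2]),'res',s.fun)
    x,y,w,H,d=s.x
    s=least_squares(lambda v:res([v[0],v[1],v[2],v[3],.028],pp),[.515,.09,.12,.182]);print(' d=28',s.x,abs(s.fun).max())
zr=st['tcp_pos'][2]+.0285
print('rail end', [onz('wrist',q,zr,st) for q in p[6:]],[onz('wrist',q,zr,st) for q in cr[6:]])
M=T[:3,:3]; print('tool y ang',np.degrees(np.arctan2(M[1,1],M[0,1])))
e=[M.T@(onz('wrist',q,zr,st)-st['tcp_pos'])*1000 for q in cr[6:]]; print('tool coords',e)
```

```text
[[416.5    120.     416.5    120.    ]
 [415.     160.     415.     160.    ]
 [448.5    121.5    448.5    121.5   ]
 [446.5    161.5    446.5    161.5   ]
 [404.     253.5    404.     253.5   ]
 [433.5    255.     433.5    255.    ]
 [329.     124.5    327.217  125.4547]
 [305.5    127.     305.5    127.    ]]
[0.5191 0.0876 0.1062 0.1813 0.0252] yaw 6.085169388542665 res [ 0.3862  0.1355 -0.544  -1.1077  0.3768  1.3529 -0.5151 -0.9734  0.2358
  1.4381  0.0392 -0.7743]
 d=28 [0.5185 0.0872 0.1046 0.1793] 2.077329877921045
[0.5191 0.0876 0.1062 0.1813 0.0252] yaw 6.085169388542665 res [ 0.3862  0.1355 -0.544  -1.1077  0.3768  1.3529 -0.5151 -0.9734  0.2358
  1.4381  0.0392 -0.7743]
 d=28 [0.5185 0.0872 0.1046 0.1793] 2.077329877921045
rail end [array([0.4459, 0.1436, 0.2816]), array([0.4381, 0.142 , 0.2816])] [array([0.4465, 0.144 , 0.2816]), array([0.4381, 0.142 , 0.2816])]
tool y ang 7.134839418289456
tool coords [array([ 65.3523,   5.1198, -28.5079]), array([ 64.4408,  -3.442 , -28.5056])]
```

The rack is at about (0.519,0.0876) with yaw about 6.5°, and the post tops are at about 0.181 m. I'll feel for the exact height by setting the lower noses softly on the post tops, where bracket bottom = 180 mm + offset.

>>> {"method": "step_arm", "body": {
  "targets": "-2 30 0 0.5;-4.4 55 0 0.5;-4.4 64 4 0.5;-4.4 64 10 0.5;-4.4 64 10 0.5;-4.4 64 10 0.5"
}}

```text
t: 7.6
tcp_pos: [0.5114, 0.0832, 0.2426]
tool_rot: [0.664, 0.747, -0.001, -0.001]
force: [0.1, -0.3, -3.2]
finger_gap: 0.104
gripper_force: 88.4
```

Run:
```python
from h import *
np.set_printoptions(precision=4,suppress=True)
st=manip.sense(); print(st['tcp_pos'],st['force'],st['ft_torque'])
M=R.from_quat(st['tool_rot']).as_matrix(); print('tool y ang',np.degrees(np.arctan2(M[1,1],M[0,1])))
im=manip.snapshot('wrist'); save(cv2.resize(im[60:300,260:520],None,fx=2.5,fy=2.5,interpolation=cv2.INTER_CUBIC),'pics/w3.png')
```

```text
[0.5114 0.0832 0.2426] [ 0.0585 -0.285  -3.2149] [ 0.0127 -0.041   0.0085]
tool y ang 6.729687374717896
```

View pics/w3.png

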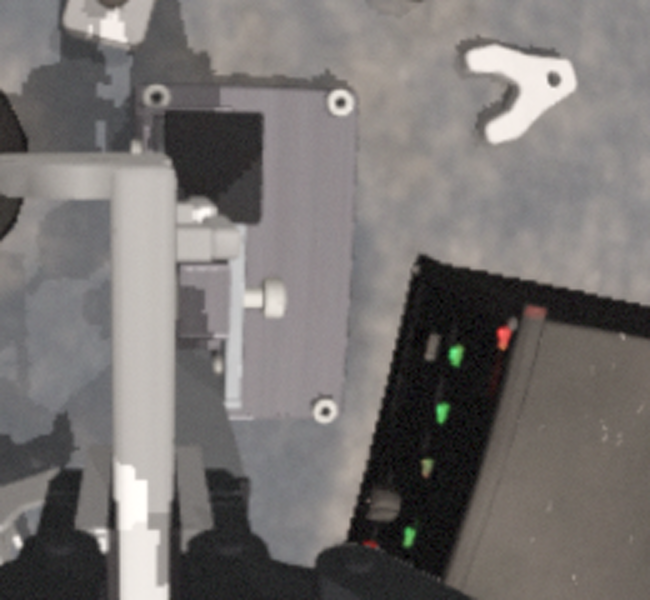

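The view shows the left post's top at (165,112), (263,112), (260,222), the back screws at (340,102) and (325,410), and the held rail's end at (113–175,160). I'll check the lateral alignment with these.

Run:
```python
from h import *
np.set_printoptions(precision=4,suppress=True)
st=manip.sense(); print(st['tcp_pos']); M=R.from_quat(st['tool_rot']).as_matrix()
F=lambda x,y:(x/2.5+260,y/2.5+60)
a=onz('wrist',F(340,102),.0145,st); b=onz('wrist',F(325,410),.0145,st); c=onz('wrist',F(155,96),.0145,st)
d=a-b; w=np.arctan2(-d[0],d[1]); print('yaw',np.degrees(w), np.linalg.norm(d),np.degrees(np.arctan2(*(a-c)[1::-1])),np.linalg.norm(a-c))
m=(a+b)/2
rel=lambda P,o:np.array([[np.cos(w),np.sin(w)],[-np.sin(w),np.cos(w)]])@(P-o)[:2]*1000
print('midline y vs tcp (screws)',rel(m,st['tcp_pos']))
for H in (.175,.181,.187):
    print(H,[rel(onz('wrist',F(*q),H,st),st['tcp_pos']) for q in [(165,112),(263,112),(260,222)]])
zr=st['tcp_pos'][2]+.0285
print('rail end',[rel(onz('wrist',F(*q),zr,st),st['tcp_pos']) for q in [(113,163),(175,160)]])
```

```text
[0.5119 0.0833 0.243 ]
yaw 6.68803846229772 0.15668625944114586 6.465979764840786 0.08909420060434219
midline y vs tcp (screws) [95.1848  8.0427]
0.175 [array([ 6.5672, 75.0249]), array([33.0147, 75.512 ]), array([32.7527, 45.2922])]
0.181 [array([ 6.4083, 74.8734]), array([32.1011, 75.3465]), array([31.8466, 45.9891])]
0.187 [array([ 6.2495, 74.7218]), array([31.1875, 75.1811]), array([30.9405, 46.686 ])]
rail end [array([-3.5442, 65.0964]), array([ 5.4886, 65.539 ])]
```

My earlier fit mixed a settling pose with an older picture. With a consistent pose, the rack's midline is 8 mm to tool +x. I'll correct that and then feel downward.

>>> {"method": "step_arm", "body": {
  "targets": "4 -2 0 0;8 -2 0 0;8 -2 4 0;8 -2 7 0;8 -2 7 0;8 -2 7 0;8 -2 7 0"
}}

```text
t: 8.35
tcp_pos: [0.5105, 0.0909, 0.2363]
tool_rot: [0.664, 0.747, -0.0, 0.0]
force: [0.0, -0.5, -2.6]
finger_gap: 0.101
gripper_force: 88.5
```

>>> {"method": "step_arm", "body": {
  "targets": "0 0 1 0;0 0 2 0;0 0 3 0;0 0 3.5 0"
}}

```text
t: 8.75
tcp_pos: [0.5103, 0.091, 0.2327]
tool_rot: [0.664, 0.747, -0.0, -0.0]
force: [0.3, 0.6, -3.4]
finger_gap: 0.101
gripper_force: 88.4
```

>>> {"method": "step_arm", "body": {
  "targets": "0 0 1 0;0 0 2 0;0 0 3 0;0 0 3 0"
}}

```text
t: 9.15
tcp_pos: [0.5103, 0.091, 0.2296]
tool_rot: [0.664, 0.747, -0.0, -0.0]
force: [0.2, 0.3, -3.2]
finger_gap: 0.102
gripper_force: 88.4
```

>>> {"method": "step_arm", "body": {
  "targets": "0 0 1 0;0 0 2 0;0 0 2 0"
}}

```text
t: 9.45
tcp_pos: [0.5103, 0.091, 0.2277]
tool_rot: [0.664, 0.747, -0.0, -0.0]
force: [-0.2, -0.2, -3.5]
finger_gap: 0.099
gripper_force: 88.4
```

>>> {"method": "step_arm", "body": {
  "targets": "0 0 1 0;0 0 2 0;0 0 2 0"
}}

```text
t: 9.75
tcp_pos: [0.5103, 0.091, 0.2256]
tool_rot: [0.664, 0.747, -0.0, -0.0]
force: [0.2, 0.5, -3.8]
finger_gap: 0.102
gripper_force: 88.5
```

>>> {"method": "step_arm", "body": {
  "targets": "0 0 1 0;0 0 2 0;0 0 2 0"
}}

```text
t: 10.05
tcp_pos: [0.5104, 0.091, 0.2237]
tool_rot: [0.664, 0.747, -0.0, -0.0]
force: [0.0, -0.3, -2.8]
finger_gap: 0.101
gripper_force: 88.5
```

>>> {"method": "step_arm", "body": {
  "targets": "0 0 1 0;0 0 2 0;0 0 2 0"
}}

```text
t: 10.35
tcp_pos: [0.5105, 0.091, 0.2235]
tool_rot: [0.664, 0.748, 0.0, 0.0]
force: [-3.0, -0.6, 7.3]
finger_gap: 0.096
gripper_force: 90.2
```

>>> {"method": "step_arm", "body": {
  "targets": "0 0 1 0;0 0 2 0;0 0 2 0"
}}

```text
t: 10.65
tcp_pos: [0.5106, 0.091, 0.2233]
tool_rot: [0.664, 0.748, 0.001, 0.001]
force: [-6.2, 0.5, 17.9]
finger_gap: 0.1
gripper_force: 91.8
```

There's contact at TCP z = 0.2236, so the frame offset is about 0 and tab entry is at TCP z ≈ 0.149. I'll lift off, back out and go down to entry height.

>>> {"method": "step_arm", "body": {
  "targets": "0 0 -5 0;0 -10 -7 0;0 -19 -7 0;0 -19 10 0;0 -19 35 0;0 -19 58 0;0 -19 68 0;0 -19 70.6 0;0 -19 70.6 0;0 -19 70.6 0;0 -19 70.6 0"
}}

```text
t: 11.75
tcp_pos: [0.4923, 0.0887, 0.1501]
tool_rot: [0.664, 0.747, 0.001, 0.001]
force: [0.3, 0.1, -2.3]
finger_gap: 0.101
gripper_force: 88.2
```

Run:
```python
from h import *
st=manip.sense(); print(st['tcp_pos'],st['force'])
im=manip.snapshot('wrist'); save(cv2.resize(im[60:300,270:490],None,fx=2.5,fy=2.5,interpolation=cv2.INTER_CUBIC),'pics/w4.png')
```

```text
[0.49225783 0.08873697 0.15013996] [ 0.34626492  0.11330666 -2.32189116]
```

View pics/w4.png

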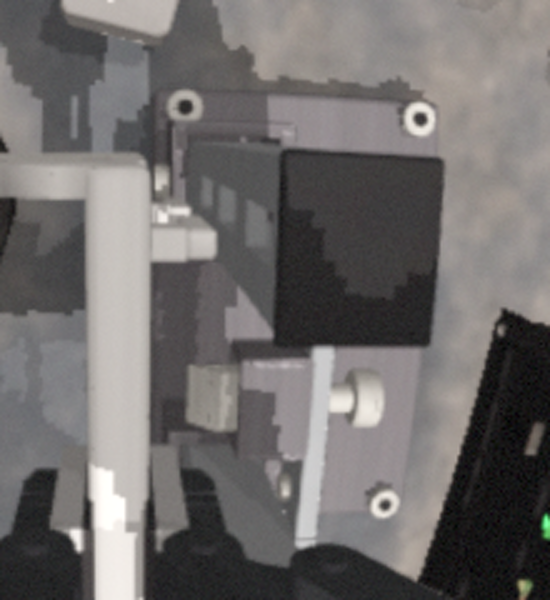

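The view shows the left post's top face front edge from (282,150) to (275,345), the back screws at (420,119) and (384,505), the rail's end at (88–148,155), and the upper tab's end at (215,222–262).

Run:
```python
from h import *
np.set_printoptions(precision=2,suppress=True)
st=manip.sense(); t=st['tcp_pos']; M=R.from_quat(st['tool_rot']).as_matrix(); print(t,M[:,1])
F=lambda x,y:(x/2.5+270,y/2.5+60)
w=np.radians(6.6); Q=np.array([[np.cos(w),np.sin(w)],[-np.sin(w),np.cos(w)]])
rel=lambda q,z:Q@(onz('wrist',F(*q),z,st)-t)[:2]*1000
a,b=rel((420,119),.0145),rel((384,505),.0145); print('screws',a,b,(a+b)/2,'extra yaw',np.degrees(np.arctan2(-(a-b)[0],(a-b)[1])))
for H in (.179,.182,.185): print(H,[rel(q,H) for q in [(282,150),(275,345),(443,158),(430,345)]])
zr=t[2]+.0285; print('rail end',rel((88,157),zr),rel((148,153),zr))
z=t[2]-.0438+.064; print('tab top y edges',rel((215,224),z),rel((215,260),z), rel((150,222),z),rel((150,260),z))
print('slot top row x=0 y edges?',[rel(q,.159) for q in [(247,218),(270,222)]])
```

```text
[0.49 0.09 0.15] [0.99 0.12 0.  ]
screws [113.38  78.65] [113.15 -78.79] [113.27  -0.07] extra yaw -0.08183405792439895
0.179 [array([24.7, 67.5]), array([24.87, 37.7 ]), array([50.61, 67.66]), array([50.89, 37.75])]
0.182 [array([24.06, 67.56]), array([24.22, 38.55]), array([49.28, 67.72]), array([49.56, 38.59])]
0.185 [array([23.41, 67.62]), array([23.57, 39.4 ]), array([47.94, 67.78]), array([48.22, 39.44])]
rail end [-3.76 65.99] [ 4.97 66.59]
tab top y edges [16.06 55.2 ] [16.2  49.38] [ 5.7  55.42] [ 5.76 49.3 ]
slot top row x=0 y edges? [array([23.12, 55.  ]), array([27.24, 54.39])]
```

Lateral alignment agrees within about 1 mm. I'll lower 1 mm to mid-window and push in gently.

>>> {"method": "step_arm", "body": {
  "targets": "0 3 1 0;0 6 1 0;0 8 1 0;0 9 1 0;0 10 1 0;0 10 1 0"
}}

```text
t: 12.4
tcp_pos: [0.5016, 0.0899, 0.1482]
tool_rot: [0.664, 0.747, 0.0, 0.0]
force: [-0.8, 0.1, -3.1]
finger_gap: 0.1
gripper_force: 88.4
```

>>> {"method": "step_arm", "body": {
  "targets": "0 1 0 0;0 2 0 0;0 2 0 0"
}}

```text
t: 12.7
tcp_pos: [0.5037, 0.0901, 0.1482]
tool_rot: [0.664, 0.747, 0.0, 0.0]
force: [-0.7, 0.3, -4.5]
finger_gap: 0.103
gripper_force: 88.4
```

>>> {"method": "step_arm", "body": {
  "targets": "0 1 -0.6 0;0 2 -0.6 0;0 3 -0.6 0;0 3 -0.6 0"
}}

```text
t: 13.1
tcp_pos: [0.5067, 0.0905, 0.1489]
tool_rot: [0.664, 0.747, 0.0, 0.0]
force: [-0.2, 0.3, -2.5]
finger_gap: 0.103
gripper_force: 88.4
```

>>> {"method": "step_arm", "body": {
  "targets": "0 1 0 0;0 2 0 0;0 2 0 0"
}}

```text
t: 13.4
tcp_pos: [0.5087, 0.0907, 0.1488]
tool_rot: [0.664, 0.747, 0.0, 0.0]
force: [-0.4, -0.0, -2.8]
finger_gap: 0.1
gripper_force: 88.4
```

>>> {"method": "step_arm", "body": {
  "targets": "0 1 0 0;0 1.7 0 0;0 1.7 0 0"
}}

```text
t: 13.7
tcp_pos: [0.5103, 0.0909, 0.1488]
tool_rot: [0.664, 0.747, 0.0, 0.0]
force: [-0.2, -0.4, -3.6]
finger_gap: 0.1
gripper_force: 88.4
```

>>> {"method": "step_arm", "body": {
  "targets": "0 0.7 0 0;0 0.7 0 0"
}}

```text
t: 13.9
tcp_pos: [0.5109, 0.091, 0.1488]
tool_rot: [0.664, 0.747, 0.0, 0.0]
force: [0.2, -0.7, -3.2]
finger_gap: 0.099
gripper_force: 88.4
```

>>> {"method": "step_arm", "body": {
  "targets": "0 0.7 0 0;0 1 0 0;0 1 0 0"
}}

```text
t: 14.2
tcp_pos: [0.5115, 0.0911, 0.1488]
tool_rot: [0.664, 0.747, -0.0, -0.0]
force: [-0.9, 0.4, -2.9]
finger_gap: 0.098
gripper_force: 88.4
```

>>> {"method": "step_arm", "body": {
  "targets": "0 0.7 0 0;0 1 0 0;0 1 0 0"
}}

```text
t: 14.5
tcp_pos: [0.5116, 0.0911, 0.1487]
tool_rot: [0.664, 0.747, -0.001, -0.001]
force: [-3.7, -1.0, 0.1]
finger_gap: 0.102
gripper_force: 88.9
```

The plate touches the posts, so the tabs are fully in. I'll back off about 1 mm and push down in stages.

>>> {"method": "step_arm", "body": {
  "targets": "0 -1.8 0 0;0 -1.8 1 0;0 -1.8 2 0;0 -1.8 3 0;0 -1.8 4 0;0 -1.8 4 0"
}}

```text
t: 15.1
tcp_pos: [0.5111, 0.091, 0.1447]
tool_rot: [0.664, 0.747, 0.0, 0.0]
force: [-0.4, 0.3, -1.2]
finger_gap: 0.1
gripper_force: 88.6
```

>>> {"method": "step_arm", "body": {
  "targets": "0 0 1 0;0 0 2 0;0 0 3 0;0 0 3 0"
}}

```text
t: 15.5
tcp_pos: [0.5104, 0.091, 0.1418]
tool_rot: [0.664, 0.747, -0.0, -0.0]
force: [-2.9, -0.5, 0.3]
finger_gap: 0.103
gripper_force: 89.1
```

>>> {"method": "step_arm", "body": {
  "targets": "0 0 1 0;0 0 2 0;0 0 3 0;0 0 3 0"
}}

```text
t: 15.9
tcp_pos: [0.5104, 0.0911, 0.1382]
tool_rot: [0.664, 0.747, -0.0, -0.001]
force: [-2.9, -0.8, -0.8]
finger_gap: 0.096
gripper_force: 88.7
```

>>> {"method": "step_arm", "body": {
  "targets": "0 0 1 0;0 0 2 0;0 0 3 0;0 0 3 0"
}}

```text
t: 16.3
tcp_pos: [0.5104, 0.0911, 0.1353]
tool_rot: [0.664, 0.747, -0.0, -0.001]
force: [-3.7, 0.7, -3.2]
finger_gap: 0.098
gripper_force: 88.5
```

>>> {"method": "step_arm", "body": {
  "targets": "0 0 0.7 0;0 0 1.4 0;0 0 1.4 0"
}}

```text
t: 16.6
tcp_pos: [0.5117, 0.091, 0.1344]
tool_rot: [0.664, 0.747, 0.001, 0.001]
force: [-1.8, -0.2, -3.7]
finger_gap: 0.099
gripper_force: 88.5
```

>>> {"method": "step_arm", "body": {
  "targets": "0 0 0.7 0;0 0 1.4 0;0 0 1.4 0"
}}

```text
t: 16.9
tcp_pos: [0.5117, 0.091, 0.1336]
tool_rot: [0.664, 0.747, 0.001, 0.001]
force: [-1.4, -1.2, -0.1]
finger_gap: 0.098
gripper_force: 89.4
```

It snapped (x moved 1.3 mm and Fx dropped) and is bottoming exactly as predicted at z = 0.1336. One more gentle press will confirm.

>>> {"method": "step_arm", "body": {
  "targets": "0 0 0.8 0;0 0 1.5 0;0 0 1.5 0;0 0 1.5 0"
}}

```text
t: 17.3
tcp_pos: [0.5117, 0.091, 0.1334]
tool_rot: [0.664, 0.747, 0.001, 0.001]
force: [-4.4, -1.1, 11.6]
finger_gap: 0.1
gripper_force: 91.1
```

>>> {"method": "step_arm", "body": {
  "targets": "0 0 -2.5 0;0 0 -4.5 0;0 0 -4.5 0;0 0 -4.5 0"
}}

```text
t: 17.7
tcp_pos: [0.5115, 0.091, 0.135]
tool_rot: [0.664, 0.747, 0.0, 0.0]
force: [2.6, -0.1, -15.9]
finger_gap: 0.097
gripper_force: 88.5
```

It's locked, since it resists an upward tug. I'll relax, release and rise.

>>> {"method": "step_arm", "body": {
  "targets": "0 0 2.5 0;0 0 2.5 0"
}}

```text
t: 17.9
tcp_pos: [0.5112, 0.091, 0.1339]
tool_rot: [0.664, 0.748, 0.0, 0.0]
force: [0.0, 0.1, -3.6]
finger_gap: 0.098
gripper_force: 90.3
```

>>> {"method": "step_arm", "body": {
  "targets": "0 0 0 0;0 0 0 0;0 0 0 0;0 0 0 0;0 0 -15 0;0 0 -40 0;0 0 -80 0;0 0 -125 0;0 0 -150 0;0 0 -150 0",
  "gripper": 0.5
}}

```text
t: 18.9
tcp_pos: [0.5136, 0.091, 0.288]
tool_rot: [0.664, 0.748, 0.003, 0.004]
force: [-0.6, 0.1, -0.1]
finger_gap: 0.494
gripper_force: 0.0
```

>>> {"method": "step_arm", "body": {
  "targets": "-50 -4 0 -6;-100 -8 0 -14;-150 -12 0 -22;-200 -16 0 -30;-250 -20 0 -38;-300 -24 0 -46;-350 -28 0 -54;-400 -32 0 -62;-450 -36 0 -69;-500 -39 0 -74;-527 -41 0 -76;-527 -41 0 -76"
}}

```text
t: 20.1
tcp_pos: [0.5307, -0.4437, 0.2808]
tool_rot: [0.066, 0.998, -0.001, -0.001]
force: [0.2, 0.4, 0.2]
finger_gap: 0.497
gripper_force: 0.0
```

>>> {"method": "step_arm", "body": {
  "targets": "0 0 0 0;0 0 0 0;0 0 0 0"
}}

```text
t: 20.4
tcp_pos: [0.5323, -0.4353, 0.2832]
tool_rot: [0.063, 0.998, 0.001, -0.0]
force: [-0.6, 0.3, 0.6]
finger_gap: 0.501
gripper_force: 0.0
```

Run:
```python
from h import *
np.set_printoptions(precision=3,suppress=True)
st=manip.sense(); im=manip.snapshot('wrist'); save(im,'pics/w5.png'); t=st['tcp_pos']
M=R.from_quat(st['tool_rot']).as_matrix(); print(t,st['q'],'tool y',np.degrees(np.arctan2(M[1,1],M[0,1])))
for r in manip.masks_of('wrist','injector')[:2]:
    m=r['pixels']; pts=np.argwhere(m)[:,::-1]; W=np.array([onz('wrist',p,.012,st)[:2] for p in pts])
    mu=W.mean(0); u=np.linalg.svd(W-mu,full_matrices=False)[2][0]; u*=np.sign(u[0])
    s=(W-mu)@u; n=(W-mu)@[-u[1],u[0]]
    print(r['p'],r['position'],mu,'ang',np.degrees(np.arctan2(u[1],u[0])),'ext',s.min(),s.max(),'mid',mu+u*(s.min()+s.max())/2)
    for a in np.arange(-.1,.11,.02):
        k=abs(s-a)<.004
        if k.any(): print(np.round(a,2),np.round(n[k].min()*1000),np.round(n[k].max()*1000))
for r in manip.mark_of('wrist','injector')[:2]: print(r['p'],r['position'],onz('wrist',r['position'],0.,st))
```

```text
[ 0.532 -0.435  0.283] [-0.848  0.57   1.199  0.     1.374 -2.293] tool y 82.83169637206551
0.54 [429.5, 193.4] [ 0.596 -0.278] ang -82.48225899703213 ext -0.06928014949775055 0.053223639106720386 mid [ 0.595 -0.27 ]
-0.06 -1.0 8.0
-0.04 -3.0 6.0
-0.02 -5.0 3.0
0.0 -7.0 1.0
0.02 -9.0 -0.0
0.04 -11.0 1.0
0.95 [318.3, 169.7] [ 0.542 -0.435  0.   ]
```

View pics/w5.png

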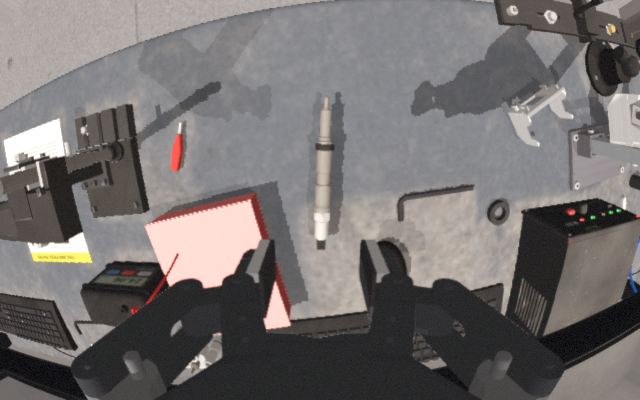

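The view shows the injector from its tip at (326,97) to its tail at (320,248), with the collar at (324,147). The network's mark falls at (318,170). I'll segment it for axis and width, and ask the networks again about the left look-alike.

Run:
```python
from h import *
np.set_printoptions(precision=4,suppress=True)
st=manip.sense(); im=manip.snapshot('wrist'); print(st['tcp_pos'])
m=np.full((400,640),cv2.GC_BGD,np.uint8); m[92:253,306:345]=cv2.GC_PR_BGD
cv2.line(m,(326,100),(321,245),cv2.GC_PR_FGD,14); cv2.line(m,(325,112),(321,240),cv2.GC_FGD,5)
cv2.grabCut(cv2.cvtColor(im,cv2.COLOR_RGB2BGR),m,None,np.zeros((1,65)),np.zeros((1,65)),6,cv2.GC_INIT_WITH_MASK)
fg=(m==1)|(m==3); pts=np.argwhere(fg)[:,::-1]; W=np.array([onz('wrist',p,.010,st)[:2] for p in pts])
for r in range(95,252,6):
    c=np.where(fg[r])[0]
    if len(c): print(r,c.min(),c.max(),np.round(onz('wrist',((c.min()+c.max())/2,r),.01,st)[:2],4),'w',np.round(1000*np.linalg.norm(onz('wrist',(c.max()+.5,r),.01,st)-onz('wrist',(c.min()-.5,r),.01,st)),1), im[r,(c.min()+c.max())//2])
mu=W.mean(0);u=np.linalg.svd(W-mu,full_matrices=False)[2][0];u*=np.sign(u[0]);s=(W-mu)@u
print('ang',np.degrees(np.arctan2(u[1],u[0])),'len',s.max()-s.min(),'mid',mu+u*(s.min()+s.max())/2)
for cam in ('top','scene'):
    manip.snapshot(cam)
    for k in range(2):
        print(cam,[(round(r['p'],2),np.round(r['position'])) for r in manip.recognise(cam,'injector')],[(round(r['p'],2),np.round(r['position'])) for r in manip.mark_of(cam,'injector')])
```

```text
[ 0.5326 -0.4358  0.2839]
113 321 330 [ 0.4658 -0.4165] w 13.3 [206 193 180]
119 321 330 [ 0.4738 -0.4175] w 13.3 [203 191 177]
125 321 330 [ 0.4818 -0.4185] w 13.3 [205 193 180]
131 321 330 [ 0.4899 -0.4195] w 13.4 [204 191 179]
137 320 330 [ 0.4978 -0.4212] w 14.7 [193 179 166]
143 317 330 [ 0.5057 -0.4242] w 18.8 [173 161 149]
149 318 333 [ 0.5141 -0.4225] w 21.6 [100  92  85]
155 318 331 [ 0.5221 -0.4248] w 18.9 [203 191 178]
161 318 330 [ 0.5301 -0.4265] w 17.7 [202 188 176]
167 318 330 [ 0.5384 -0.4275] w 17.7 [199 187 174]
173 318 329 [ 0.5466 -0.4292] w 16.4 [200 188 176]
179 318 329 [ 0.5549 -0.4302] w 16.5 [203 191 177]
185 316 330 [ 0.5633 -0.4319] w 20.7 [173 162 149]
191 316 330 [ 0.5718 -0.433 ] w 20.8 [204 191 178]
197 316 329 [ 0.5803 -0.4347] w 19.5 [209 196 182]
203 316 329 [ 0.589  -0.4358] w 19.7 [203 189 176]
209 316 328 [ 0.5976 -0.4375] w 18.4 [203 191 178]
215 315 329 [ 0.6065 -0.4386] w 21.3 [253 244 237]
221 315 327 [ 0.6154 -0.4411] w 18.6 [234 225 218]
227 315 327 [ 0.6245 -0.4423] w 18.7 [255 251 242]
233 315 326 [ 0.6337 -0.4441] w 17.4 [255 254 245]
239 318 325 [ 0.6433 -0.4438] w 11.7 [179 172 163]
245 318 325 [ 0.6529 -0.445 ] w 11.8 [77 71 68]
ang -9.235605135788798 len 0.19973379053684687 mid [ 0.5591 -0.4311]
top [(0.58, array([425., 190.]))] [(0.71, array([420., 195.]))]
top [(0.58, array([425., 190.]))] [(0.71, array([420., 195.]))]
scene [(0.79, array([383., 149.]))] [(0.89, array([386., 155.])), (0.19, array([307., 238.]))]
scene [(0.79, array([383., 149.]))] [(0.89, array([386., 155.])), (0.19, array([307., 238.]))]
```

The networks report only the (425,190) injector, so that's the one. Its grip point is about (0.545,-0.429) at −9.3°, on the uniform body section. I'll descend.

>>> {"method": "step_arm", "body": {
  "targets": "-11.4 8.4 40 2.1;-11.4 8.4 85 2.1;-11.4 8.4 130 2.1;-11.4 8.4 175 2.1;-11.4 8.4 215 2.1;-11.4 8.4 235 2.1;-11.4 8.4 235 2.1;-11.4 8.4 235 2.1;-11.4 8.4 235 2.1"
}}

```text
t: 22.0
tcp_pos: [0.5457, -0.4315, 0.0507]
tool_rot: [0.082, 0.997, -0.001, 0.002]
force: [-0.3, -0.3, -0.4]
finger_gap: 0.496
gripper_force: 0.0
```

Run:
```python
from h import *
np.set_printoptions(precision=4,suppress=True)
st=manip.sense(); t=st['tcp_pos']; M=R.from_quat(st['tool_rot']).as_matrix(); y=M[:,1]
print(t,np.degrees(np.arctan2(y[1],y[0])),st['force']); print('to go tool mm',M.T@(np.array([.545,-.4289,.002])-t)*1000)
```

```text
[ 0.5457 -0.4315  0.0507] 80.64051529990428 [-0.3141 -0.3007 -0.3501]
to go tool mm [ 1.3117  2.587  48.6411]
```

>>> {"method": "step_arm", "body": {
  "targets": "1 2.5 15 0;1 2.5 30 0;1 2.5 40 0;1 2.5 45 0;1 2.5 48 0;1 2.5 48 0"
}}

```text
t: 22.6
tcp_pos: [0.5438, -0.4274, -0.0002]
tool_rot: [0.082, 0.997, 0.0, -0.0]
force: [0.6, 0.4, -0.5]
finger_gap: 0.498
gripper_force: 0.0
```

>>> {"method": "step_arm", "body": {
  "targets": "0 0 0 0;0 0 0 0;0 0 0 0;0 0 0 0;0 0 0 0;0 0 0 0",
  "gripper": 1,
  "squeeze": 50
}}

```text
t: 23.2
tcp_pos: [0.5443, -0.4281, 0.0012]
tool_rot: [0.082, 0.997, -0.001, 0.0]
force: [-0.7, -1.3, 3.2]
finger_gap: 0.222
gripper_force: 51.1
```

>>> {"method": "step_arm", "body": {
  "targets": "0 0 -5 0;0 0 -15 0;0 0 -40 0;0 0 -80 0;0 0 -125 0;0 0 -170 0;0 0 -215 0;0 0 -245 0;0 0 -250 0;0 0 -250 0"
}}

```text
t: 24.2
tcp_pos: [0.5438, -0.4272, 0.2508]
tool_rot: [0.082, 0.997, -0.0, 0.0]
force: [0.0, -0.2, -3.9]
finger_gap: 0.22
gripper_force: 50.3
```

>>> {"method": "step_arm", "body": {
  "targets": "10 20 0 2;24 60 0 8;38 105 0 16;52 150 0 24;68 200 0 32;84 250 0 40;100 300 0 48;115 350 0 55;130 400 0 62;142 440 0 68;152 475 0 72;157 495 0 74.1"
}}

```text
t: 25.4
tcp_pos: [0.4657, 0.0896, 0.2477]
tool_rot: [0.665, 0.747, -0.002, -0.003]
force: [0.3, -0.6, -3.5]
finger_gap: 0.221
gripper_force: 50.3
```

>>> {"method": "step_arm", "body": {
  "targets": "0 0 0 0;0 0 0 0;0 0 0 0;0 0 0 0;0 0 0 0"
}}

```text
t: 25.9
tcp_pos: [0.4696, 0.0854, 0.2502]
tool_rot: [0.666, 0.746, -0.0, -0.0]
force: [0.7, 0.4, -4.0]
finger_gap: 0.219
gripper_force: 50.2
```

Run:
```python
from h import *
np.set_printoptions(precision=4,suppress=True)
st=manip.sense(); t=st['tcp_pos']; M=R.from_quat(st['tool_rot']).as_matrix(); y=M[:,1]
print(t,np.degrees(np.arctan2(y[1],y[0])),st['force'],st['finger_gap'],st['t']); print('to go tool mm',M.T@(np.array([.4698,.0862,.137])-t)*1000)
manip.snapshot('wrist')
zb=.0898; 
for q,z in [('cradle',zb+.046),('grip_rail',zb+.072),('injector',t[2]),('home',zb),('tabs',zb+.056)]:
    for r in manip.mark_of('wrist',q)[:2]:
        P=onz('wrist',r['position'],z,st); print(q,round(r['p'],2),np.round(r['position']),P,'tool',(M.T@(P-t)*1000)[:2])
```

```text
[0.4696 0.0854 0.2502] 6.4503924158136225 [ 0.686   0.444  -4.0223] 0.21947034064265827 25.9
to go tool mm [  0.7923   0.3232 113.2299]
grip_rail 0.95 [373. 201.] [0.5137 0.0926 0.1618] tool [ 2.1804 44.6764]
injector 0.59 [312. 253.] [0.4679 0.0856 0.2502] tool [ 0.4089 -1.6646]
home 0.57 [365. 182.] [0.5187 0.0915 0.0898] tool [ 0.5679 49.5341]
tabs 0.62 [374. 197.] [0.5175 0.0919 0.1458] tool [ 1.0632 48.3995]
```

The carry went well and the pose agrees with the rail mark. I'll lower it gently.

>>> {"method": "step_arm", "body": {
  "targets": "1 1 15 0;1 1 40 0;1 1 65 0;1 1 85 0;1 1 97 0;1 1 103 0;1 1 105 0;1 1 105 0;1 1 105 0"
}}

```text
t: 27.1
tcp_pos: [0.4711, 0.0874, 0.1462]
tool_rot: [0.666, 0.746, 0.001, 0.001]
force: [-0.2, 0.1, -4.2]
finger_gap: 0.222
gripper_force: 50.2
```

>>> {"method": "step_arm", "body": {
  "targets": "0 0 1 0;0 0 2.5 0;0 0 4 0;0 0 5 0;0 0 5 0"
}}

```text
t: 27.6
tcp_pos: [0.4703, 0.0875, 0.1404]
tool_rot: [0.666, 0.746, -0.0, -0.0]
force: [0.4, -0.6, -2.8]
finger_gap: 0.225
gripper_force: 50.2
```

>>> {"method": "step_arm", "body": {
  "targets": "0 0 0.7 0;0 0 1.4 0;0 0 2 0;0 0 2 0"
}}

```text
t: 28.0
tcp_pos: [0.4704, 0.0874, 0.1384]
tool_rot: [0.666, 0.746, -0.0, -0.0]
force: [0.0, 0.7, -4.5]
finger_gap: 0.218
gripper_force: 50.2
```

>>> {"method": "step_arm", "body": {
  "targets": "0 0 0.7 0;0 0 1.4 0;0 0 1.4 0"
}}

```text
t: 28.3
tcp_pos: [0.4703, 0.0875, 0.137]
tool_rot: [0.666, 0.746, -0.0, -0.0]
force: [-0.5, -0.8, -3.3]
finger_gap: 0.22
gripper_force: 50.2
```

>>> {"method": "step_arm", "body": {
  "targets": "0 0 0.7 0;0 0 1.2 0;0 0 1.2 0"
}}

```text
t: 28.6
tcp_pos: [0.4704, 0.0874, 0.1358]
tool_rot: [0.666, 0.746, -0.0, -0.0]
force: [0.3, 0.5, -2.6]
finger_gap: 0.22
gripper_force: 50.2
```

>>> {"method": "step_arm", "body": {
  "targets": "0 0 0.5 0;0 0 1 0;0 0 1 0"
}}

```text
t: 28.9
tcp_pos: [0.4704, 0.0874, 0.1353]
tool_rot: [0.666, 0.746, 0.0, 0.0]
force: [-1.0, -0.5, 2.4]
finger_gap: 0.224
gripper_force: 51.1
```

The injector is resting with about 6 N. I'll open a little and rise straight up.

>>> {"method": "step_arm", "body": {
  "targets": "0 0 0 0;0 0 0 0;0 0 0 0;0 0 0 0",
  "gripper": 0.62
}}

```text
t: 29.3
tcp_pos: [0.4706, 0.0875, 0.135]
tool_rot: [0.666, 0.746, 0.0, 0.0]
force: [0.1, 0.0, -0.9]
finger_gap: 0.381
gripper_force: 0.0
```

>>> {"method": "step_arm", "body": {
  "targets": "0 0 -3 0;0 0 -10 0;0 0 -25 0;0 0 -50 0;0 0 -85 0;0 0 -120 0;0 0 -150 0;0 0 -150 0;0 0 -150 0;0 0 -150 0;0 0 -150 0;0 0 -150 0"
}}

```text
t: 30.5
tcp_pos: [0.4698, 0.0874, 0.2838]
tool_rot: [0.666, 0.746, -0.001, -0.001]
force: [0.1, -0.7, -0.0]
finger_gap: 0.378
gripper_force: 0.0
```

Run:
```python
from h import *
np.set_printoptions(precision=4,suppress=True)
st=manip.sense(); t=st['tcp_pos']; M=R.from_quat(st['tool_rot']).as_matrix(); print(t,st['force'],st['finger_gap'])
im=manip.snapshot('wrist'); save(im,'pics/w6.png'); zb=.0898
for q,z in [('cradle',zb+.046),('grip_rail',zb+.072),('injector',zb+.046),('home',zb),('tabs',zb+.056)]:
    for r in manip.mark_of('wrist',q)[:2]:
        P=onz('wrist',r['position'],z,st); print(q,round(r['p'],2),np.round(r['position']),'tool',(M.T@(P-t)*1000)[:2])
for q in('injector','bracket'):
  for r in manip.masks_of('wrist',q)[:2]:
    pts=np.argwhere(r['pixels'])[:,::-1]; W=np.array([(M.T@(onz('wrist',p,zb+.056,st)-t))[:2]*1000 for p in pts])
    mu=W.mean(0);u=np.linalg.svd(W-mu,full_matrices=False)[2][0]; s=(W-mu)@u
    print(q,round(r['p'],2),mu,'ang vs tool x',np.degrees(np.arctan(u[1]/u[0])),'ext',s.min(),s.max())
```

```text
[0.4698 0.0874 0.2838] [ 0.1119 -0.6814 -0.0456] 0.3784816617802115
cradle 0.96 [320. 278.] tool [-101.839     3.5403]
grip_rail 0.89 [364. 196.] tool [-3.0588 42.8154]
grip_rail 0.85 [301. 292.] tool [-103.5136  -15.9713]
injector 0.73 [313. 184.] tool [ 1.8446 -3.1007]
home 0.67 [360. 177.] tool [-1.1551 48.1423]
tabs 0.63 [366. 190.] tool [-1.6108 46.6589]
tabs 0.58 [297. 290.] tool [-111.1023  -21.1745]Traceback (most recent call last):
  File "<stdin>", line 10, in <module>
  File "h.py", line 16, in onz
    o,d=ray(n,px,st); return o+d*(z-o[2])/d[2]
        ~~~^^^^^^^^^
  File "h.py", line 7, in ray
    c,f=cal(n); u=(px[0]-c['cx']); v=(px[1]-c['cy'])
        ~~~^^^
  File "h.py", line 5, in cal
    c=manip.get_calibration(n); f=200/np.tan(np.radians(c['fov_y'])/2); return c,f
ValueError: time passes only in moves, steps and waits
```

The injector lies about 2–4 mm from the cradle point, the bracket is locked, and the robot is clear. I'm handing in.

```bash
python3 -c "
from station import manip
print(manip.sense()['t']); print(manip.sign_off())"
```

```text
30.85
the job is handed in; nothing more can be done
None
```

The bracket is hung and locked on the rack (it resisted an upward tug), the injector lies across both notches about 2–4 mm from centred by the wrist camera's mark, and I handed the job in at about 31 s; no verdict came back.

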